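# Put the mixed-up jar lids back on their own jars

## Task

Somebody put the lids of the four white storage jars back on the wrong jars. Put every lid on the jar whose shape and size it matches, lying flat, centred and lined up with the jar; the empty steel tray is free for parking a lid meanwhile. Leave the jars standing where they are.

Things in the scene. Friction and masses are not known exactly. Their poses are not given: they have to be found in the camera images.
- jar_large_round: The large round white jar, 92 mm across. Loose, ceramic, about 0.75 kg, 100 mm high, with a flat top that has a round mouth 54 mm across in its middle. Origin: centre of the underside, z up; the mouth's rim is at z = 100 mm.
- jar_square: The square white jar, 84 by 84 mm, sides along its x and y. Loose, ceramic, about 0.75 kg, 100 mm high, with a flat top that has a round mouth 54 mm across in its middle. Origin: centre of the underside, z up; the mouth's rim is at z = 100 mm.
- jar_oblong: The oblong white jar, 72 mm along its x and 112 mm along its y. Loose, ceramic, about 0.75 kg, 100 mm high, with a flat top that has a round mouth 54 mm across in its middle. Origin: centre of the underside, z up; the mouth's rim is at z = 100 mm.
- jar_small_round: The small round white jar, 68 mm across. Loose, ceramic, about 0.75 kg, 100 mm high, with a flat top that has a round mouth 54 mm across in its middle. Origin: centre of the underside, z up; the mouth's rim is at z = 100 mm.
- lid_large_round: The large round lid, 96 mm across. Loose, 0.14 kg, steel plate 6 mm thick; a plug under it, 36 mm across, 5 mm deep, drops into a jar's mouth (9 mm play). Origin: centre of the plate's underside, z up: 100 mm above a jar's origin when seated, 7 mm above the tray's when lying in it. Handle: central black round knob 20 mm across, up to z = 42 mm.
- lid_square: The square lid, 88 by 88 mm, sides along its x and y. Loose, 0.14 kg, steel plate 6 mm thick; a plug under it, 36 mm across, 5 mm deep, drops into a jar's mouth (9 mm play). Origin: centre of the plate's underside, z up: 100 mm above a jar's origin when seated, 7 mm above the tray's when lying in it. Handle: central black bar, 52 mm long along the lid's x, 14 mm wide along y, from z = 20 to 42 mm.
- lid_oblong: The oblong lid, 76 mm along its x and 116 mm along its y. Loose, 0.14 kg, steel plate 6 mm thick; a plug under it, 36 mm across, 5 mm deep, drops into a jar's mouth (9 mm play). Origin: centre of the plate's underside, z up: 100 mm above a jar's origin when seated, 7 mm above the tray's when lying in it. Handle: central black bar, 52 mm long along the lid's y (the long way), 14 mm wide along x, from z = 20 to 42 mm.
- lid_small_round: The small round lid, 72 mm across. Loose, 0.14 kg, steel plate 6 mm thick; a plug under it, 36 mm across, 5 mm deep, drops into a jar's mouth (9 mm play). Origin: centre of the plate's underside, z up: 100 mm above a jar's origin when seated, 7 mm above the tray's when lying in it. Handle: central black round knob 20 mm across, up to z = 42 mm.
- tray: The empty flat steel tray, the free spot: 144 mm along its x, 164 mm along its y, floor 2 mm thick, rim 10 mm high and 4 mm thick; fixed to the counter, holds one lid. Origin: centre of its underside, z up. Bystanders between the jars are under 45 mm high.
Mind the look-alikes: they are no part of the job. What is shaped like the jar_square but brown is not meant. What is shaped like the jar_large_round but turquoise is not meant.

How it is judged:
By the outcome, as a careful person would: the job done as asked, in the order asked, and still so for the second after the job is handed in, with the robot touching nothing.
It also fails if it takes over 141 s, if anything falls off the work surface, if the arm or the gripper's body presses on something with over 40 N, if the wrist force passes 120 N, or if a joint passes its speed limit or range.

## Robot

A 6-joint arm with a two-finger parallel gripper is mounted at the origin on the work surface. World frame = base frame: x ahead of the robot, y to its left, z up, the work surface at z = 0. Lengths are in mm, angles in rad, forces in N, time in s.
With the tool pointing down it reaches from about 350 to 875 mm from the base axis. Payload 4.2 kg.
Tool frame: the origin (TCP) lies between the finger pads; the fingertips stand 11 mm ahead of it and the grasp point (between the pads) lies 8 mm behind it; z points along the fingers, y is the line along which they close (so a half turn about z gives the same grasp; the last joint's range is limited). The gripper opens to 85 mm and grips with 20 to 120 N. Pads are 22 mm wide; open, the fingers measure 114 mm over their backs; the gripper's body (76 mm by 85 mm) begins 54 mm behind the grasp point. The pads swing forward as they close: fully open they stand 13 mm farther back than shut.
Start: joints at [1.553, 0.385, 0.008, 0, -1.194, -0.259], TCP at [170.767, 601.197, 242.312] pointing down, gripper open.
Joint ranges: [-3.14, 3.14], [-1.21, 2.06], [-1.07, 1.41], [-3.16, 2.05], [-2.99, -0.16], [-3.1, 3.1]. Speed limits (rad/s): [2.79, 2.79, 3.14, 3.14, 3.14, 3.14].

## Interface

Orientations are given as a rotation vector (axis times angle).
In Python, from rig import readout, eyes, manip gives the robot as it stands.
- The arm moves only by the tool move_arm, never from a script. Its argument "deltas" is one flat list of numbers, 7 for each row, row after row: the shift along the tool's x, y, z in cm, then the turn, a rotation vector about the tool's x, y, z in rad, then the opening, from 0 (shut) to 1 (fully open). A call has 1 to 10 rows; each row is the pose to reach, as a shift and turn from the pose commanded when the call began, along the tool's axes at that moment; what a row does not reach only later rows make up. A row lasts 1/10 s, in which the tool goes at most 50 mm and 8.59 degrees, less where a joint would pass 70% of its speed; a pose out of reach is approached as far as the arm can. A call with a gripper value outside its range is refused whole. The fingers move at their own pace and stop on an object; "grip_force" is the grip in N (left out, the last holds). Time passes only in rows, so rows that repeat a pose let the fingers close. It gives the time, the measured TCP pose, the force, the opening and the grip force at its end, in the units of the state.
- readout.observe(): the state, without advancing time (a new reading comes with each control period).
- eyes.get_image(name): name is "scene" or "top"; returns the picture (384x512x3 uint8, red, green, blue); there is no depth.
- eyes.camera_info(name): a dict with "K" (3x3 intrinsics, pixels), "rvec" (rotation vector, rad) and "tvec" (3), from world to camera coordinates, as OpenCV has them. Camera axes: x right, y down, z forward; pixel columns grow to the right and rows downward; lengths in mm; the calibration is good to about 2 mm. A picture is of the moment at which its call begins. camera_info takes no time and is no camera call.
- manip.hand_in(): hands the job in; it is judged then, once.
The state is a dict: "time": time; "q": joint angles; "dq": joint speeds; "joint_torque": joint torques, N m; "position": TCP position; "eef_rot": TCP orientation; "ft_force": force on the tool from outside, world axes, zero at the start; "moment": the same for the moment, N m; "grip_width": finger opening in mm; "gripper_force": force on a finger pad.
Only numpy, scipy, OpenCV 4.12 (cv2) and the standard library are available. Lean on these libraries where they do the work, as an engineer would, in place of code of your own. Each camera call takes 0.05 s, during which the arm holds its last target. There are 200 camera calls.

## Working session

There is one attempt and no reset: what is moved stays moved. The work goes in short steps, Python scripts to look and compute and a tool call to move; the robot and the scene stay as the last step left them, time stands still between calls to the robot, and variables do not carry over. Pictures are saved under pics/ and viewed, at most 14 in all, crops included, and the job is handed in when it is done.

Besides the shell and the picture viewer there is one more tool, called after ">>>" as a command line: name --argument value ..., lists and objects as JSON in quotes. move_arm: Moves the arm, as the interface text tells. Its arguments: {"type":"object","properties":{"deltas":{"type":"array"},"grip_force":{"type":"number"}},"required":["deltas"]}

```bash
mkdir -p pics && cat > h.py <<'E'
import numpy as np, cv2
from rig import readout, eyes, manip
def cam(n):
    c=eyes.camera_info(n); return np.array(c["K"],float),cv2.Rodrigues(np.array(c["rvec"],float))[0],np.array(c["tvec"],float).ravel()
def ray(n,uv,z):
    K,R,t=cam(n); d=R.T@np.linalg.inv(K)@np.array([uv[0],uv[1],1.]); o=-R.T@t
    return o+d*(z-o[2])/d[2]
def proj(n,p):
    K,R,t=cam(n); q=K@(R@np.array(p,float)+t); return q[:2]/q[2]
def snap(n,f):
    im=eyes.get_image(n); cv2.imwrite(f,im[:,:,::-1]); return im
E
python3 - <<'E'
from h import *
for n in("scene","top"):
    snap(n,f"pics/{n}0.png"); K,R,t=cam(n); print(n,K.round(1).tolist(),(-R.T@t).round(),R.round(2).tolist())
s=readout.observe(); print(s)
E
```

```text
scene [[442.7, 0.0, 266.9], [0.0, 442.7, 188.5], [0.0, 0.0, 1.0]] [ 989. -923.  919.] [[0.88, 0.48, 0.01], [0.31, -0.54, -0.78], [-0.37, 0.69, -0.63]]
top [[452.2, 0.0, 251.7], [0.0, 452.2, 191.1], [0.0, 0.0, 1.0]] [ 254.  -59. 1307.] [[-0.01, -1.0, -0.01], [-0.98, 0.01, -0.2], [0.2, 0.0, -0.98]]
{'time': 0.1, 'q': array([ 1.55257465e+00,  3.85509146e-01,  6.77069572e-03, -4.11429887e-04,
       -1.19400163e+00, -2.58625022e-01]), 'dq': array([-1.22576263e-03, -7.02630639e-04,  3.71175382e-03,  1.08899307e-03,
        9.28694968e-05,  2.59749860e-04]), 'joint_torque': array([ 3.25818628e-04, -3.93318236e+01,  1.88929331e+01,  4.19799283e+00,
       -2.57995285e-03,  5.22873179e-06]), 'position': array([170.66445133, 600.73622959, 241.31985781]), 'eef_rot': array([ 3.10955304e+00, -4.33445696e-01, -2.30102913e-04]), 'ft_force': array([-0.64678939,  0.68369726,  0.00225495]), 'moment': array([-0.01237446, -0.02606752, -0.00319983]), 'gripper_force': 0.0, 'grip_width': 85.45286639645907}
```

View pics/scene0.png

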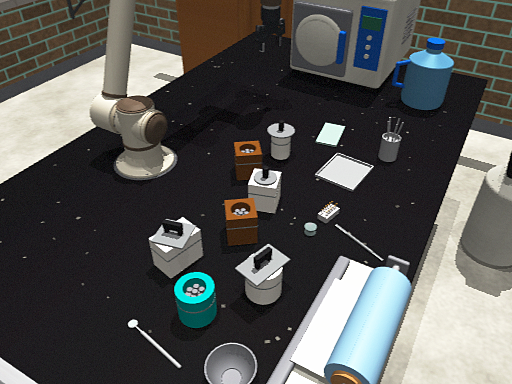

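View pics/top0.png

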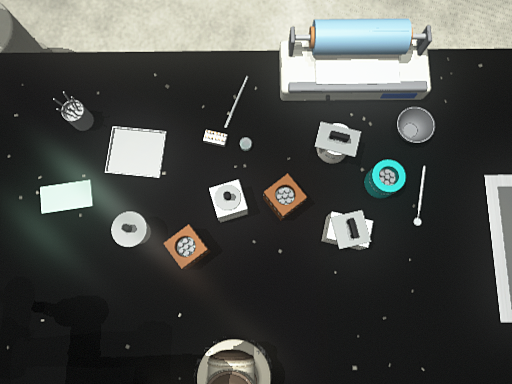

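The top view shows four lidded white jars:
- Round jar at (130,229), with a round lid.
- White square jar at (228,200), with a round lid.
- White box at (348,230), with a square lid and bar.
- Round jar at (338,142), with an oblong lid and bar.

The tray is at (136,152). Possible mix-ups are the brown square jars at (185,246) and (285,196), the turquoise jar at (386,178), the mint card at (66,196) and the grey bowl at (415,125). None of these are wanted. I'll check the choice in one close crop.

```bash
python3 - <<'E'
from h import *
im=cv2.imread("pics/top0.png")
cs=[(130,229),(228,200),(348,230),(338,142)]
tiles=[cv2.resize(im[v-32:v+32,u-40:u+40],None,fx=5,fy=4.6875 if 0 else 5,interpolation=cv2.INTER_CUBIC)[10:310] for u,v in cs]
cv2.imwrite("pics/crop0.png",np.vstack([np.hstack(tiles[:2]),np.hstack(tiles[2:])]))
hsv=cv2.cvtColor(im,cv2.COLOR_BGR2HSV)
for u,v in cs: 
    print(ray("top",(u,v),106).round(), im[v-3:v+4:3,u-12:u+13:4].max(2).tolist())
E
```

```text
[396. 271. 106.] [[219, 89, 83, 71, 123, 209, 211], [222, 113, 81, 68, 126, 211, 209], [224, 225, 155, 158, 166, 210, 209]]
[472.  10. 106.] [[223, 223, 72, 54, 137, 220, 184], [224, 226, 215, 144, 184, 226, 155], [232, 227, 226, 226, 226, 225, 255]]
[ 389. -310.  106.] [[219, 219, 221, 168, 66, 77, 214], [220, 219, 219, 203, 65, 44, 214], [220, 219, 219, 195, 27, 54, 219]]
[ 633. -294.  106.] [[210, 141, 64, 48, 34, 32, 111], [208, 211, 198, 184, 149, 85, 108], [206, 208, 207, 206, 209, 208, 205]]
```

View pics/crop0.png

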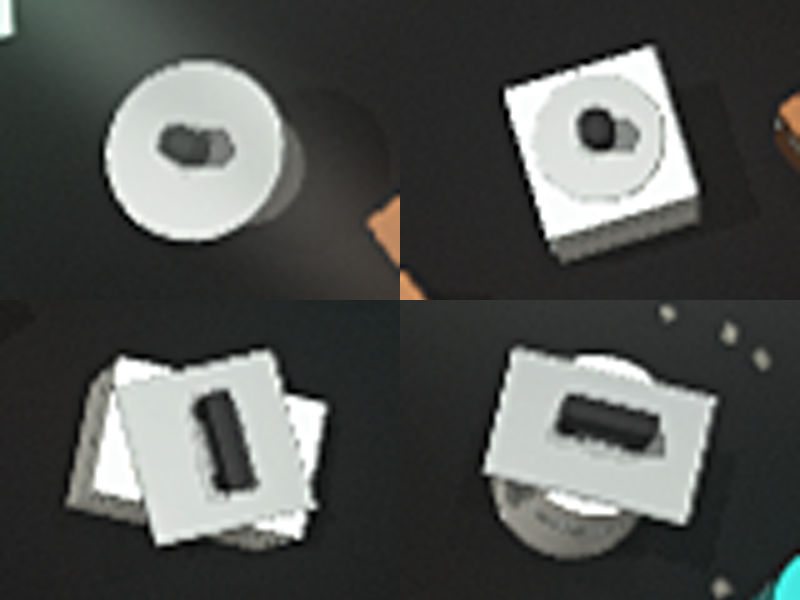

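The crop confirms it: the large round lid is on the small round jar, the small round lid on the square jar, the square lid on the oblong jar, and the oblong lid on the large round jar. The lid on the small jar goes to the tray, then the others can follow in turn.

```bash
cat >> h.py <<'E'
def blob(im,uv,z,lo,hi,r=42,cam_="top",rnd=False,op=0):
    "grey region near uv with brightness lo..hi -> shape fitted in world mm at height z"
    u,v=map(int,uv); g=cv2.cvtColor(im,cv2.COLOR_RGB2HSV); big=4
    x0,y0=u-r,v-r; c=cv2.resize(im[y0:y0+2*r,x0:x0+2*r],None,fx=big,fy=big,interpolation=cv2.INTER_LINEAR)
    h=cv2.cvtColor(c,cv2.COLOR_RGB2HSV); m=((h[...,2]>=lo)&(h[...,2]<=hi)&(h[...,1]<60)).astype(np.uint8)
    if op: m=cv2.morphologyEx(m,cv2.MORPH_OPEN,cv2.getStructuringElement(cv2.MORPH_ELLIPSE,(op,op)))
    cs,_=cv2.findContours(m,cv2.RETR_EXTERNAL,cv2.CHAIN_APPROX_NONE)
    cs=[k for k in cs if cv2.contourArea(k)>150]
    if not cs: return None
    cen=np.array([r*big,r*big]); cs=[k for k in cs if op==0 or k is max(cs,key=cv2.contourArea)]
    p=cv2.convexHull(np.vstack(cs)).reshape(-1,2)
    w=np.array([ray(cam_,((a+.5)/big-.5+x0,(b+.5)/big-.5+y0),z)[:2] for a,b in p],np.float32)
    if rnd:
        e=cv2.fitEllipse(w); return np.round(e[0],1),np.round(e[1],1)
    e=cv2.minAreaRect(w); b=cv2.boxPoints(e); 
    d=[np.linalg.norm(b[1]-b[0]),np.linalg.norm(b[2]-b[1])]; i=int(np.argmax(d)); L=b[i+1]-b[i]
    return np.round(e[0],1),np.round(sorted(d),1),"long dir deg",round(float(np.degrees(np.arctan2(L[1],L[0]))%180),1)
E
python3 - <<'E'
from h import *
im=cv2.imread("pics/top0.png")[:,:,::-1].copy()
print("Llarge",blob(im,(130,229),106,180,240,rnd=True,op=21))
print("Lsmall",blob(im,(228,200),106,180,238,r=22,rnd=True,op=21))
print("Jsq",blob(im,(228,196),100,180,255,r=34,op=9))
print("Lsq",blob(im,(350,229),106,195,238,op=21))
print("Jobl",blob(im,(348,230),100,243,255,r=36))
print("Lobl",blob(im,(339,139),106,190,238,op=21))
print("Tray",blob(im,(136,152),10,120,255,r=42,op=9))
# handle tops (dark) at z=42+100
for n,c,r in (("Llarge",(129,227),9),("Lsmall",(226,196),9)):
    pass
E
```

```text
Llarge (array([397. , 274.9]), array([92.8, 93.4]))
Lsmall (array([480. ,  11.5]), array([72.3, 73.2]))
Jsq (array([478.9,  11.1]), array([84.8, 85.9], dtype=float32), 'long dir deg', 16.8)
Lsq (array([ 391.3, -314.8]), array([89.1, 90. ], dtype=float32), 'long dir deg', 102.9)
Jobl (array([ 392. , -314.5]), array([ 70.5, 110.8], dtype=float32), 'long dir deg', 76.5)
Lobl (array([ 644.1, -292.9]), array([ 74., 114.], dtype=float32), 'long dir deg', 74.5)
Tray (array([639.9, 292.1]), array([147.5, 165.8], dtype=float32), 'long dir deg', 83.9)
```

```bash
cat >> h.py <<'E'
def plan(X,Y,Z,psi=None):
    "tool-frame delta (cm, rad about z) from measured pose to target; psi = world yaw of tool x, deg"
    s=readout.observe(); R=cv2.Rodrigues(np.array(s["eef_rot"],float))[0]
    d=R.T@(np.array([X,Y,Z])-s["position"])/10; p0=np.degrees(np.arctan2(R[1,0],R[0,0]))
    a=0 if psi is None else (p0-psi+180)%360-180
    print("t",round(s["time"],2),"delta cm",d.round(2),"turn",round(np.radians(a),3),"psi",p0.round(2),"pos",s["position"].round(1),"tilt",R[:,2].round(3),"w",round(s["grip_width"],1),"q6",s["q"][5].round(2))
E
python3 -c "
from h import *
plan(397,275,200);plan(397,275,124)"
```

```text
t 0.1 delta cm [30.68 25.13  4.19] turn 0.0 psi -15.87 pos [170.7 600.7 241.3] tilt [-0.    -0.002 -1.   ] w 85.5 q6 -0.26
t 0.1 delta cm [30.68 25.12 11.79] turn 0.0 psi -15.87 pos [170.7 600.7 241.3] tilt [-0.    -0.002 -1.   ] w 85.5 q6 -0.26
```

>>> move_arm --deltas '[30.68,25.13,4.19,0,0,0,1,30.68,25.13,4.19,0,0,0,1,30.68,25.13,4.19,0,0,0,1,30.68,25.13,4.19,0,0,0,1,30.68,25.13,4.19,0,0,0,1,30.68,25.13,4.19,0,0,0,1,30.68,25.13,4.19,0,0,0,1,30.68,25.13,4.19,0,0,0,1,30.68,25.13,4.19,0,0,0,1,30.68,25.13,4.19,0,0,0,1]' --grip_force 40

```text
time: 1.1
position: [397.6, 274.5, 200.1]
eef_rot: [3.11, -0.438, -0.001]
ft_force: [-0.2, -0.1, -0.0]
grip_width: 85.7
gripper_force: 0.0
```

```bash
python3 -c "
from h import *
plan(397,275,124)"
```

```text
t 1.1 delta cm [-0.07 -0.03  7.61] turn 0.0 psi -16.02 pos [397.6 274.5 200.1] tilt [-0. -0. -1.] w 85.7 q6 0.35
```

>>> move_arm --deltas '[-0.03,0,4,0,0,0,1,-0.03,0,7.6,0,0,0,1,-0.03,0,7.6,0,0,0,1,-0.03,0,7.6,0,0,0,0,-0.03,0,7.6,0,0,0,0,-0.03,0,7.6,0,0,0,0,-0.03,0,7.6,0,0,0,0,-0.03,0,7.6,0,0,0,0,-0.03,0,7.6,0,0,0,0,-0.03,0,7.6,0,0,0,0]' --grip_force 40

```text
time: 2.1
position: [397.3, 276.1, 125.6]
eef_rot: [-3.11, 0.433, -0.002]
ft_force: [-2.9, -0.4, 6.4]
grip_width: 18.3
gripper_force: 39.2
```

```bash
python3 -c "
from h import *
plan(397,275,200);plan(640,292,100);plan(640,292,32)"
```

```text
t 2.1 delta cm [ 0.01  0.1  -7.44] turn 0.0 psi -15.84 pos [397.3 276.1 125.6] tilt [ 0.001  0.001 -1.   ] w 18.3 q6 0.35
t 2.1 delta cm [22.91 -8.16  2.59] turn 0.0 psi -15.84 pos [397.3 276.1 125.6] tilt [ 0.001  0.001 -1.   ] w 18.3 q6 0.35
t 2.1 delta cm [22.9  -8.15  9.39] turn 0.0 psi -15.84 pos [397.3 276.1 125.6] tilt [ 0.001  0.001 -1.   ] w 18.3 q6 0.35
```

>>> move_arm --deltas '[0,0,-2,0,0,0,0,0,0,-5,0,0,0,0,6,-2,-7,0,0,0,0,12,-4.2,-7,0,0,0,0,17,-6,-5,0,0,0,0,22.9,-8.15,0,0,0,0,0,22.9,-8.15,3,0,0,0,0,22.9,-8.15,6,0,0,0,0,22.9,-8.15,6,0,0,0,0,22.9,-8.15,6,0,0,0,0]'

```text
time: 3.1
position: [638.4, 290.3, 61.3]
eef_rot: [3.107, -0.434, -0.007]
ft_force: [-0.7, 0.5, -0.5]
grip_width: 18.9
gripper_force: 39.4
```

```bash
python3 - <<'E'
from h import *
plan(640,292,32)
im=snap("top","pics/top1.png"); snap("scene","pics/scene1.png")
cv2.imwrite("pics/c1.png",cv2.resize(im[100:280,80:300],None,fx=3,fy=3)[:,:,::-1])
E
```

```text
t 3.1 delta cm [ 0.11 -0.22  2.93] turn 0.0 psi -15.91 pos [638.4 290.3  61.3] tilt [-0.005 -0.004 -1.   ] w 18.9 q6 0.64
```

View pics/c1.png

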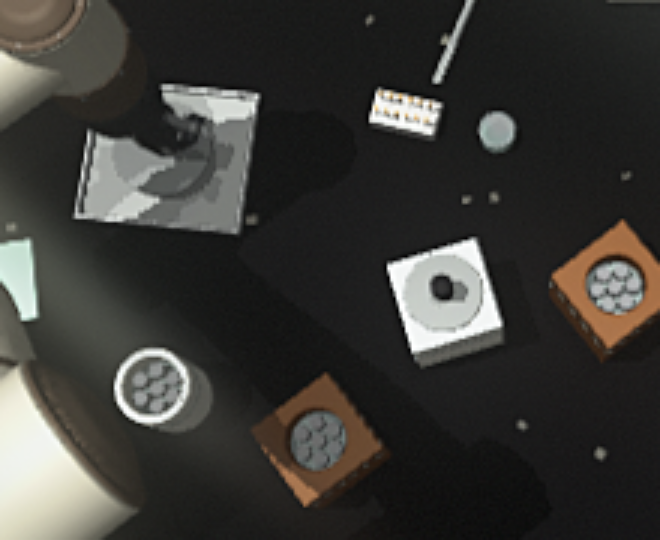

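The large lid hangs from the gripper over the tray, and the small round jar is uncovered at about (131,228).

>>> move_arm --deltas '[0.1,-0.22,1,0,0,0,0,0.1,-0.22,2,0,0,0,0,0.1,-0.22,2.8,0,0,0,0,0.1,-0.22,2.8,0,0,0,0,0.1,-0.22,2.8,0,0,0,0.5,0.1,-0.22,2.8,0,0,0,0.5,0.1,-0.22,2.8,0,0,0,0.6,0.1,-0.22,-1,0,0,0,0.6,0.1,-0.22,-6,0,0,0,0.6,0.1,-0.22,-11,0,0,0,0.6]'

```text
time: 4.2
position: [640.9, 293.1, 176.0]
eef_rot: [3.111, -0.433, -0.001]
ft_force: [1.0, -0.6, 0.3]
grip_width: 50.8
gripper_force: 0.0
```

```bash
python3 - <<'E'
from h import *
im=cv2.imread("pics/top1.png")[:,:,::-1].copy()
print("Jsmall",blob(im,(130,227),100,200,255,r=20,rnd=True,op=5))
print("Lsmall",blob(im,(228,198),106,180,238,r=22,rnd=True,op=21))
plan(480,11.5,200,-60);plan(480,11.5,124,-60)
E
```

```text
Jsmall (array([398.6, 272.5]), array([65.2, 65.8]))
Lsmall (array([480.7,  13.7]), array([70. , 74.8]))
t 4.2 delta cm [-7.79 31.49 -2.38] turn 0.771 psi -15.85 pos [640.9 293.1 176. ] tilt [-0.    -0.001 -1.   ] w 50.8 q6 0.64
t 4.2 delta cm [-7.78 31.48  5.22] turn 0.771 psi -15.85 pos [640.9 293.1 176. ] tilt [-0.    -0.001 -1.   ] w 50.8 q6 0.64
```

>>> move_arm --deltas '[-7.79,31.49,-2.38,0,0,0.77,0.6,-7.79,31.49,-2.38,0,0,0.77,0.6,-7.79,31.49,-2.38,0,0,0.77,0.6,-7.79,31.49,-2.38,0,0,0.77,0.6,-7.79,31.49,-2.38,0,0,0.77,0.6,-7.79,31.49,-2.38,0,0,0.77,0.6,-7.79,31.49,-2.38,0,0,0.77,0.6,-7.79,31.49,-2.38,0,0,0.77,0.6,-7.79,31.49,-2.38,0,0,0.77,0.6,-7.79,31.49,-2.38,0,0,0.77,0.6]'

```text
time: 5.2
position: [480.8, 12.4, 198.5]
eef_rot: [-2.721, 1.569, -0.001]
ft_force: [0.7, 0.8, 0.8]
grip_width: 51.3
gripper_force: 0.0
```

```bash
python3 - <<'E'
from h import *
plan(480.3,11.5,124)
im=snap("top","pics/top2.png"); im=snap("scene","pics/scene2.png")
t=[cv2.resize(i,(400,300)) for i in (cv2.imread("pics/top2.png")[90:210,60:220],im[100:220,220:380][:,:,::-1])]
cv2.imwrite("pics/c2.png",np.hstack(t))
im=cv2.imread("pics/top2.png")[:,:,::-1].copy()
print("Jsmall",blob(im,(130,227),100,200,255,r=20,rnd=True,op=5))
E
```

```text
t 5.2 delta cm [0.05 0.1  7.45] turn 0.0 psi -59.94 pos [480.8  12.4 198.5] tilt [ 0.001  0.    -1.   ] w 51.3 q6 0.16
Jsmall (array([431.1, 275.3]), array([100.3, 248.2]))
```

View pics/c2.png

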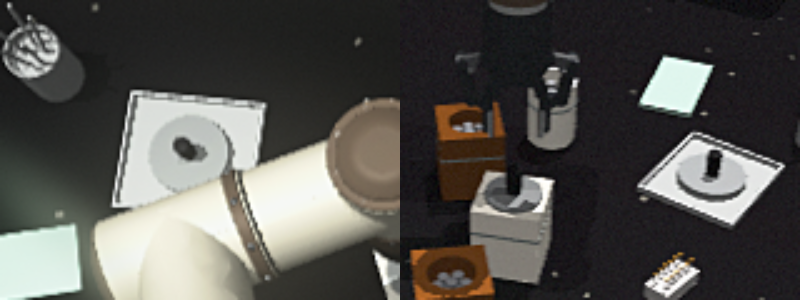

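The large lid lies flat in the tray at about (133,152), and the gripper is above the small lid on the square jar.

>>> move_arm --deltas '[0.05,0.08,4,0,0,0,0.6,0.05,0.08,7.4,0,0,0,0.6,0.05,0.08,7.4,0,0,0,0.6,0.05,0.08,7.4,0,0,0,0,0.05,0.08,7.4,0,0,0,0,0.05,0.08,7.4,0,0,0,0,0.05,0.08,7.4,0,0,0,0,0.05,0.08,7.4,0,0,0,0,0.05,0.08,4,0,0,0,0,0.05,0.08,-1,0,0,0,0]'

```text
time: 6.3
position: [477.0, 10.2, 206.5]
eef_rot: [2.715, -1.568, -0.01]
ft_force: [2.6, 0.7, -1.1]
grip_width: 18.4
gripper_force: 39.6
```

```bash
python3 - <<'E'
from h import *
plan(398.6,272.5,165)
E
```

```text
t 6.3 delta cm [-26.62  -6.35   4.16] turn 0.0 psi -60.03 pos [477.   10.2 206.5] tilt [-0.009 -0.002 -1.   ] w 18.4 q6 0.16
```

>>> move_arm --deltas '[-5,-1.2,0,0,0,0,0,-10,-2.4,0,0,0,0,0,-15,-3.6,0,0,0,0,0,-20,-4.8,0,0,0,0,0,-24,-5.8,0,0,0,0,0,-26.6,-6.35,1,0,0,0,0,-26.6,-6.35,4,0,0,0,0,-26.6,-6.35,5,0,0,0,0,-26.6,-6.35,5,0,0,0,0,-26.6,-6.35,5,0,0,0,0]'

```text
time: 7.3
position: [402.0, 272.6, 158.8]
eef_rot: [-2.72, 1.571, -0.001]
ft_force: [-0.5, 0.5, -0.2]
grip_width: 18.6
gripper_force: 39.6
```

```bash
python3 - <<'E'
from h import *
plan(398.6,272.5,126);plan(398.6,272.5,200)
E
```

```text
t 7.3 delta cm [-0.16  0.3   3.28] turn 0.0 psi -60.02 pos [402.  272.6 158.8] tilt [ 0.001 -0.    -1.   ] w 18.6 q6 -0.41
t 7.3 delta cm [-0.16  0.3  -4.12] turn 0.0 psi -60.02 pos [402.  272.6 158.8] tilt [ 0.001 -0.    -1.   ] w 18.6 q6 -0.41
```

>>> move_arm --deltas '[-0.16,0.3,1,0,0,0,0,-0.16,0.3,2,0,0,0,0,-0.16,0.3,2.8,0,0,0,0,-0.16,0.3,3.35,0,0,0,0,-0.16,0.3,3.35,0,0,0,0,-0.16,0.3,3.35,0,0,0,0.5,-0.16,0.3,3.35,0,0,0,0.5,-0.16,0.3,3.35,0,0,0,0.6,-0.16,0.3,0,0,0,0,0.6,-0.16,0.3,-4.5,0,0,0,0.6]'

```text
time: 8.3
position: [397.0, 271.6, 201.7]
eef_rot: [2.715, -1.567, -0.002]
ft_force: [1.1, -0.0, 0.1]
grip_width: 51.4
gripper_force: 0.0
```

```bash
python3 - <<'E'
from h import *
plan(391.3,-314.8,220,-167.1)
E
```

```text
t 8.3 delta cm [50.5  29.83 -1.51] turn 1.869 psi -59.99 pos [397.  271.6 201.7] tilt [-0.005 -0.005 -1.   ] w 51.4 q6 -0.41
```

>>> move_arm --deltas '[50.5,29.83,-1.5,0,0,1.869,0.6,50.5,29.83,-1.5,0,0,1.869,0.6,50.5,29.83,-1.5,0,0,1.869,0.6,50.5,29.83,-1.5,0,0,1.869,0.6,50.5,29.83,-1.5,0,0,1.869,0.6,50.5,29.83,-1.5,0,0,1.869,0.6,50.5,29.83,-1.5,0,0,1.869,0.6,50.5,29.83,-1.5,0,0,1.869,0.6,50.5,29.83,-1.5,0,0,1.869,0.6,50.5,29.83,-1.5,0,0,1.869,0.6]'

```text
time: 9.3
position: [392.9, -229.1, 216.1]
eef_rot: [-0.911, 3.006, -0.001]
ft_force: [2.2, 0.8, 1.0]
grip_width: 51.3
gripper_force: 0.0
```

```bash
python3 - <<'E'
from h import *
plan(391.3,-314.8,200,-167.1)
E
```

```text
t 9.3 delta cm [ 4.89 -7.04  1.61] turn 0.364 psi -146.27 pos [ 392.9 -229.1  216.1] tilt [ 0.001 -0.    -1.   ] w 51.3 q6 -0.81
```

>>> move_arm --deltas '[4.89,-7.04,1.6,0,0,0.36,0.6,4.89,-7.04,1.6,0,0,0.36,0.6,4.89,-7.04,1.6,0,0,0.36,0.6,4.89,-7.04,1.6,0,0,0.36,0.6,4.89,-7.04,1.6,0,0,0.36,0.6,4.89,-7.04,1.6,0,0,0.36,0.6]'

```text
time: 9.9
position: [392.5, -312.0, 200.2]
eef_rot: [-0.371, 3.119, -0.0]
ft_force: [0.6, -0.3, -0.0]
grip_width: 51.1
gripper_force: 0.0
```

```bash
python3 - <<'E'
from h import *
plan(391.3,-314.8,125,-167.1)
im=snap("top","pics/top3.png"); sc=snap("scene","pics/scene3.png")
t=[cv2.resize(i,(400,300)) for i in (im[150:270,70:230][:,:,::-1],sc[90:210,190:350][:,:,::-1])]
cv2.imwrite("pics/c3.png",np.hstack(t))
print("Jsq",blob(im,(228,196),100,180,255,r=34,op=9))
print("Lsmall",blob(im,(130,227),106,170,238,r=30,rnd=True,op=21))
E
```

```text
t 9.9 delta cm [ 0.18 -0.24  7.52] turn 0.012 psi -166.42 pos [ 392.5 -312.   200.2] tilt [ 0. -0. -1.] w 51.1 q6 -0.99
Jsq (array([478.8,  11.2]), array([84.3, 85.1], dtype=float32), 'long dir deg', 16.9)
Lsmall (array([388.9, 276.1]), array([45.3, 63.6]))
```

View pics/c3.png

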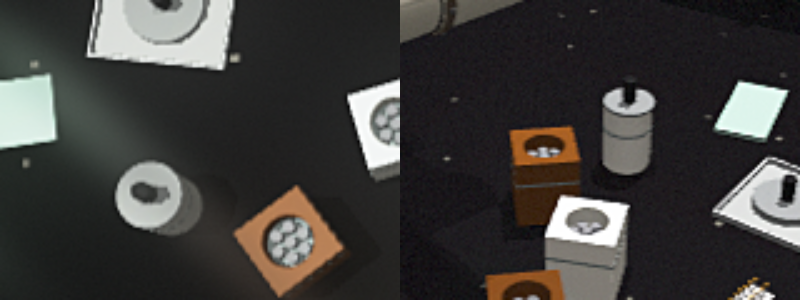

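The small lid sits on the small jar, and the square jar is open and unmoved. Next I grip the square lid.

>>> move_arm --deltas '[0.16,-0.22,4,0,0,0.01,0.6,0.16,-0.22,7.5,0,0,0.01,0.6,0.16,-0.22,7.5,0,0,0.01,0.6,0.16,-0.22,7.5,0,0,0.01,0,0.16,-0.22,7.5,0,0,0.01,0,0.16,-0.22,7.5,0,0,0.01,0,0.16,-0.22,7.5,0,0,0.01,0,0.16,-0.22,7.5,0,0,0.01,0]'

```text
time: 10.8
position: [392.7, -315.7, 127.2]
eef_rot: [-0.353, 3.118, -0.004]
ft_force: [0.6, 2.1, 6.7]
grip_width: 13.1
gripper_force: 40.1
```

```bash
python3 - <<'E'
from h import *
plan(391.3,-314.8,210,-167.1);plan(478.9,11.1,190,-163.2)
im=cv2.imread("pics/top3.png")[:,:,::-1].copy()
print("Lsmall",blob(im,(130,227),106,195,238,r=30,rnd=True,op=9))
print(im[228,110:152].max(1))
E
```

```text
t 10.8 delta cm [ 0.09  0.1  -8.28] turn 0.0 psi -167.07 pos [ 392.7 -315.7  127.2] tilt [ 0.004 -0.002 -1.   ] w 13.1 q6 -0.99
t 10.8 delta cm [-15.73  29.91  -6.31] turn -0.068 psi -167.07 pos [ 392.7 -315.7  127.2] tilt [ 0.004 -0.002 -1.   ] w 13.1 q6 -0.99
Lsmall (array([385.8, 282.4]), array([32.9, 60. ]))
[ 37  39  41  41  36  23 152 204 204 199 199 204 172  72  42  53  61  64
  59  53  52  51  52 105 107 105  99  91 179 189 188 195 148  86  84  89
  76  86  90  97  61  44]
```

>>> move_arm --deltas '[0,0,-2,0,0,0,0,0,0,-5,0,0,0,0,-1,2,-8,0,0,0,0,-3.5,6.6,-8,0,0,-0.07,0,-6,11.4,-8,0,0,-0.07,0,-8.4,16,-8,0,0,-0.07,0,-11,21,-8,0,0,-0.07,0,-13.5,25.6,-8,0,0,-0.07,0,-15.8,29.9,-7,0,0,-0.07,0,-15.8,29.9,-5,0,0,-0.07,0]'

```text
time: 11.8
position: [481.3, 15.6, 177.0]
eef_rot: [-0.468, 3.099, 0.002]
ft_force: [-0.5, -0.1, -2.1]
grip_width: 13.5
gripper_force: 39.6
```

```bash
python3 - <<'E'
from h import *
plan(480,11.4,140,-163.2)
im=cv2.imread("pics/top3.png")[:,:,::-1].copy()
print("Lsmall",blob(im,(130,227),106,165,238,r=30,rnd=True,op=5))
E
```

```text
t 11.8 delta cm [ 0.28 -0.37  3.7 ] turn 0.006 psi -162.84 pos [481.3  15.6 177. ] tilt [ 0.007  0.002 -1.   ] w 13.5 q6 -1.64
Lsmall (array([399.6, 273.7]), array([68.1, 69. ]))
```

>>> move_arm --deltas '[0.28,-0.37,2,0,0,0.006,0,0.28,-0.37,3.5,0,0,0.006,0,0.28,-0.37,3.5,0,0,0.006,0,0.28,-0.37,3.5,0,0,0.006,0]'

```text
time: 12.2
position: [477.1, 7.1, 140.4]
eef_rot: [-0.452, 3.109, -0.0]
ft_force: [-0.4, -0.4, -0.9]
grip_width: 13.4
gripper_force: 39.5
```

```bash
python3 - <<'E'
from h import *
plan(480,11.4,127,-163.2)
E
```

```text
t 12.2 delta cm [-0.4   0.33  1.34] turn -0.004 psi -163.45 pos [477.1   7.1 140.4] tilt [ 0. -0. -1.] w 13.4 q6 -1.64
```

>>> move_arm --deltas '[-0.4,0.33,0,0,0,-0.004,0,-0.4,0.33,0.5,0,0,-0.004,0,-0.4,0.33,1,0,0,-0.004,0,-0.4,0.33,1.3,0,0,-0.004,0,-0.4,0.33,1.4,0,0,-0.004,0,-0.4,0.33,1.4,0,0,-0.004,0.5,-0.4,0.33,1.4,0,0,-0.004,0.5,-0.4,0.33,1.4,0,0,-0.004,0.6,-0.4,0.33,-2,0,0,-0.004,0.6,-0.4,0.33,-7,0,0,-0.004,0.6]'

```text
time: 13.2
position: [478.0, 10.9, 208.2]
eef_rot: [0.457, -3.1, 0.002]
ft_force: [1.4, 0.3, 0.2]
grip_width: 51.4
gripper_force: 0.0
```

```bash
python3 - <<'E'
from h import *
plan(644.1,-292.9,200,-105.5)
E
```

```text
t 13.2 delta cm [ -7.15 -33.88   0.77] turn -1.008 psi -163.25 pos [478.   10.9 208.2] tilt [-0.008 -0.002 -1.   ] w 51.4 q6 -1.64
```

>>> move_arm --deltas '[-7.15,-33.9,0.8,0,0,-1.008,0.6,-7.15,-33.9,0.8,0,0,-1.008,0.6,-7.15,-33.9,0.8,0,0,-1.008,0.6,-7.15,-33.9,0.8,0,0,-1.008,0.6,-7.15,-33.9,0.8,0,0,-1.008,0.6,-7.15,-33.9,0.8,0,0,-1.008,0.6,-7.15,-33.9,0.8,0,0,-1.008,0.6,-7.15,-33.9,0.8,0,0,-1.008,0.6,-7.15,-33.9,0.8,0,0,-1.008,0.6,-7.15,-33.9,0.8,0,0,-1.008,0.6]'

```text
time: 14.2
position: [645.8, -292.5, 200.9]
eef_rot: [1.9, -2.501, -0.002]
ft_force: [-0.4, 0.2, -0.8]
grip_width: 50.9
gripper_force: 0.0
```

```bash
python3 - <<'E'
from h import *
plan(644.1,-292.9,124,-105.5)
im=snap("top","pics/top4.png"); sc=snap("scene","pics/scene4.png")
t=[cv2.resize(i,(400,300)) for i in (im[140:260,160:320][:,:,::-1],sc[130:250,190:350][:,:,::-1])]
cv2.imwrite("pics/c4.png",np.hstack(t))
print("Lsq",blob(im,(228,196),106,180,238,r=34,op=9))
print("Jobl",blob(im,(348,230),100,243,255,r=36))
E
```

```text
t 14.2 delta cm [0.08 0.14 7.69] turn -0.001 psi -105.54 pos [ 645.8 -292.5  200.9] tilt [-0.002  0.001 -1.   ] w 50.9 q6 -0.07
Lsq (array([426.1,   1. ]), array([ 66.9, 106.8], dtype=float32), 'long dir deg', 89.6)
Jobl (array([ 386.9, -336.4]), array([64.9, 69.1], dtype=float32), 'long dir deg', 166.5)
```

View pics/c4.png

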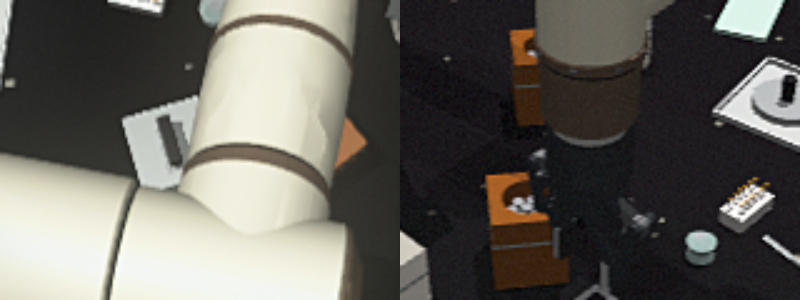

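The arm blocks the view. The square lid is partly visible on the square jar, and it looks seated. Next I take the oblong lid.

>>> move_arm --deltas '[0.06,0.12,4,0,0,0,0.6,0.06,0.12,7.6,0,0,0,0.6,0.06,0.12,7.6,0,0,0,0.6,0.06,0.12,7.6,0,0,0,0,0.06,0.12,7.6,0,0,0,0,0.06,0.12,7.6,0,0,0,0,0.06,0.12,7.6,0,0,0,0,0.06,0.12,7.6,0,0,0,0]'

```text
time: 15.1
position: [646.4, -292.9, 129.3]
eef_rot: [-1.901, 2.497, -0.007]
ft_force: [-0.6, 2.1, 7.0]
grip_width: 13.5
gripper_force: 41.1
```

```bash
python3 - <<'E'
from h import *
plan(392,-314.5,190,-103.5)
E
```

```text
t 15.1 delta cm [ 8.85 23.91 -6.19] turn -0.034 psi -105.43 pos [ 646.4 -292.9  129.3] tilt [ 0.005 -0.002 -1.   ] w 13.5 q6 -0.07
```

>>> move_arm --deltas '[0,0,-2,0,0,0,0,0,0,-5,0,0,0,0,0.7,2,-8,0,0,0,0,2.4,6.6,-8,0,0,-0.03,0,4.2,11.4,-8,0,0,-0.03,0,5.9,16,-8,0,0,-0.03,0,7.8,21,-7,0,0,-0.03,0,8.8,23.9,-6,0,0,-0.03,0,8.8,23.9,-5,0,0,-0.03,0,8.8,23.9,-5,0,0,-0.03,0]'

```text
time: 16.1
position: [390.0, -313.7, 175.5]
eef_rot: [1.938, -2.472, -0.002]
ft_force: [0.3, -0.5, -1.5]
grip_width: 13.3
gripper_force: 39.9
```

```bash
python3 - <<'E'
from h import *
plan(392,-314.5,145,-103.5)
im=snap("top","pics/top5.png"); sc=snap("scene","pics/scene5.png")
t=[cv2.resize(i,(400,300)) for i in (im[150:270,280:440][:,:,::-1],sc[180:300,110:270][:,:,::-1])]+[cv2.resize(i,(400,300)) for i in (im[140:260,160:320][:,:,::-1],sc[130:250,190:350][:,:,::-1])]
cv2.imwrite("pics/c5.png",np.vstack([np.hstack(t[:2]),np.hstack(t[2:])]))
print("Lsq",blob(im,(228,196),106,180,238,r=34,op=9))
print("Jlarge",blob(im,(338,142),100,225,255,r=32,rnd=True,op=5))
E
```

```text
t 16.1 delta cm [ 0.03 -0.22  3.05] turn -0.006 psi -103.82 pos [ 390.  -313.7  175.5] tilt [-0.001  0.001 -1.   ] w 13.3 q6 0.11
Lsq (array([479.1,  10.2]), array([85. , 85.2], dtype=float32), 'long dir deg', 106.7)
Jlarge (array([ 644.8, -292.5]), array([88.7, 89.4]))
```

View pics/c5.png

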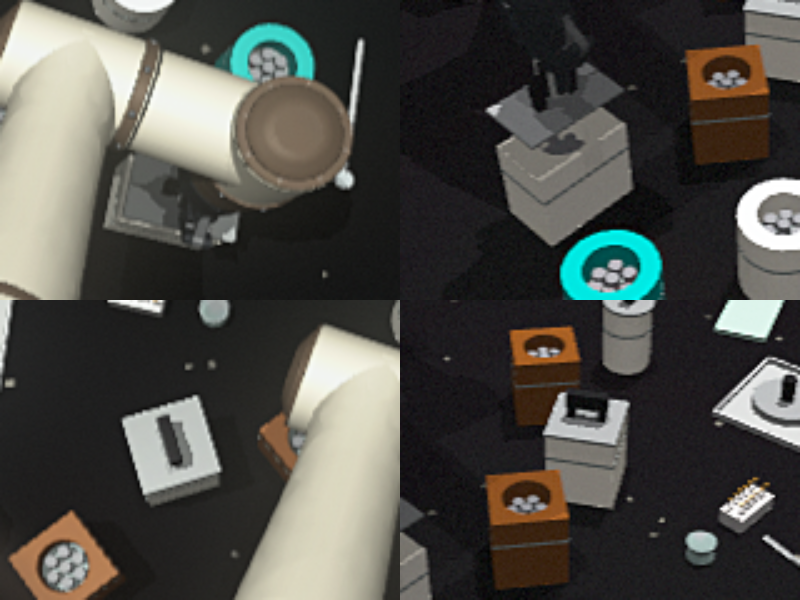

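The square lid is seated and aligned on the square jar. The oblong lid hangs level over the oblong jar, parallel to it. The large jar is open. Lowering the oblong lid.

>>> move_arm --deltas '[0.01,-0.32,1.5,0,0,-0.006,0,0.01,-0.32,3,0,0,-0.006,0,0.01,-0.32,3.6,0,0,-0.006,0,0.01,-0.32,4.1,0,0,-0.006,0,0.01,-0.32,4.5,0,0,-0.006,0,0.01,-0.32,4.8,0,0,-0.006,0,0.01,-0.32,4.8,0,0,-0.006,0]'

```text
time: 16.9
position: [394.8, -314.8, 129.2]
eef_rot: [-1.948, 2.464, -0.002]
ft_force: [-0.6, 1.7, 4.1]
grip_width: 13.1
gripper_force: 40.6
```

```bash
python3 - <<'E'
from h import *
plan(393,-314.5,127,-103.5)
print(readout.observe()["ft_force"])
E
```

```text
t 16.9 delta cm [0.01 0.19 0.22] turn 0.002 psi -103.36 pos [ 394.8 -314.8  129.2] tilt [ 0.001 -0.001 -1.   ] w 13.1 q6 0.12
[-0.55093845  1.71301053  4.11212183]
```

>>> move_arm --deltas '[0,0.1,-0.1,0,0,0,0,0,0.17,-0.1,0,0,0,0,0,0.17,0,0,0,0,0.4,0,0.17,0,0,0,0,0.5,0,0.17,0,0,0,0,0.6,0,0.17,0,0,0,0,0.6,0,0.17,-3,0,0,0,0.6,0,0.17,-8,0,0,0,0.6,0,0.17,-8,0,0,0,0.6]'

```text
time: 17.8
position: [396.2, -316.4, 214.7]
eef_rot: [-1.946, 2.46, -0.021]
ft_force: [1.4, -0.2, 0.6]
grip_width: 51.4
gripper_force: 0.0
```

```bash
python3 - <<'E'
from h import *
im=cv2.imread("pics/top5.png")[:,:,::-1].copy()
print("Ltray",blob(im,(133,152),13,170,229,r=36,rnd=True,op=21)); print(im[152,105:165].max(1))
plan(640,292,210,-50)
E
```

```text
Ltray (array([634.3, 287.7]), array([169.3, 198.5]))
[ 39  32  22 255 114  94 220 225 220 219 219 219 220 222 205 188 187 189
 189 189 188 190 188 189 193 203 155  79  27  23  31  29  41  82 107 106
  97 139 190 194 191 191 190 189 194 210 102 107 167 222 223 222 222 220
 221 224 194 249 119  23]
t 17.8 delta cm [-64.82  -9.71   0.32] turn -0.931 psi -103.31 pos [ 396.2 -316.4  214.7] tilt [ 0.012 -0.007 -1.   ] w 51.4 q6 0.12
```

>>> move_arm --deltas '[-64.8,-9.7,0.3,0,0,-0.93,0.6,-64.8,-9.7,0.3,0,0,-0.93,0.6,-64.8,-9.7,0.3,0,0,-0.93,0.6,-64.8,-9.7,0.3,0,0,-0.93,0.6,-64.8,-9.7,0.3,0,0,-0.93,0.6,-64.8,-9.7,0.3,0,0,-0.93,0.6,-64.8,-9.7,0.3,0,0,-0.93,0.6,-64.8,-9.7,0.3,0,0,-0.93,0.6,-64.8,-9.7,0.3,0,0,-0.93,0.6,-64.8,-9.7,0.3,0,0,-0.93,0.6]'

```text
time: 18.8
position: [579.7, 151.8, 205.8]
eef_rot: [-2.846, 1.33, -0.001]
ft_force: [0.5, -1.1, 1.2]
grip_width: 51.1
gripper_force: 0.0
```

```bash
python3 - <<'E'
from h import *
im=cv2.imread("pics/top5.png")[:,:,::-1].copy()
print("Ltray",blob(im,(133,152),13,178,206,r=27,rnd=True,op=21))
plan(640.5,292.6,120,-50)
E
```

```text
Ltray (array([641. , 293.9]), array([93.2, 95.3]))
t 18.8 delta cm [ -6.9  -13.69   8.59] turn -0.002 psi -50.09 pos [579.7 151.8 205.8] tilt [ 0.001  0.    -1.   ] w 51.1 q6 0.17
```

>>> move_arm --deltas '[-6.9,-13.7,6,0,0,0,0.6,-6.9,-13.7,8.6,0,0,0,0.6,-6.9,-13.7,8.6,0,0,0,0.6,-6.9,-13.7,8.6,0,0,0,0.6,-6.9,-13.7,8.6,0,0,0,0.6,-6.9,-13.7,8.6,0,0,0,0.6,-6.9,-13.7,8.6,0,0,0,0.6,-6.9,-13.7,8.6,0,0,0,0.6]'

```text
time: 19.6
position: [640.4, 289.6, 121.4]
eef_rot: [-2.843, 1.331, -0.002]
ft_force: [-0.2, 0.4, 0.4]
grip_width: 51.4
gripper_force: 0.0
```

```bash
python3 - <<'E'
from h import *
plan(640.7,293,32,-50)
im=snap("top","pics/top6.png"); sc=snap("scene","pics/scene6.png")
print("Lobl",blob(im,(348,230),106,190,238,r=36,op=21))
print("Jobl",blob(im,(348,230),100,120,255,r=36,op=9))
print("Lsq",blob(im,(228,196),106,180,238,r=34,op=9))
print("Jlarge",blob(im,(338,142),100,225,255,r=32,rnd=True,op=5))
t=[cv2.resize(i,(400,300)) for i in (im[170:290,270:430][:,:,::-1],sc[180:300,110:270][:,:,::-1])]
cv2.imwrite("pics/c6.png",np.hstack(t))
E
```

```text
t 19.6 delta cm [-0.25 -0.22  8.94] turn -0.003 psi -50.18 pos [640.4 289.6 121.4] tilt [ 0.002  0.001 -1.   ] w 51.4 q6 0.04
Lobl (array([ 391.7, -300.1]), array([59.5, 82.5], dtype=float32), 'long dir deg', 76.3)
Jobl (array([ 394.3, -315.9]), array([ 77.5, 118.6], dtype=float32), 'long dir deg', 76.5)
Lsq (array([479.1,  10.2]), array([85. , 85.2], dtype=float32), 'long dir deg', 106.7)
Jlarge (array([ 644.8, -292.6]), array([88.6, 89.3]))
```

View pics/c6.png

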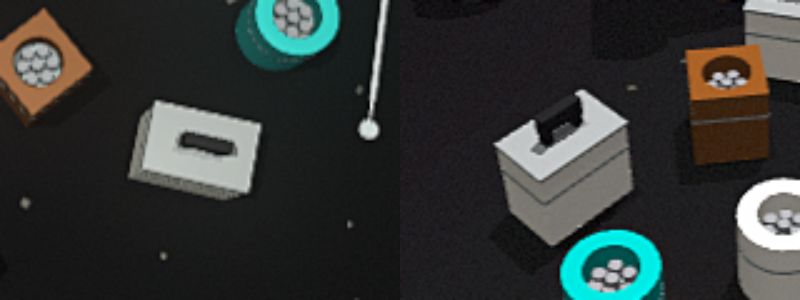

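The oblong lid is seated square on the oblong jar. Next is the last lid, in the tray.

>>> move_arm --deltas '[-0.25,-0.22,4,0,0,0,0.6,-0.25,-0.22,7,0,0,0,0.6,-0.25,-0.22,8.8,0,0,0,0.6,-0.25,-0.22,8.8,0,0,0,0.6,-0.25,-0.22,8.8,0,0,0,0,-0.25,-0.22,8.8,0,0,0,0,-0.25,-0.22,8.8,0,0,0,0,-0.25,-0.22,8.8,0,0,0,0,-0.25,-0.22,8.8,0,0,0,0]'

```text
time: 20.6
position: [641.3, 294.3, 34.0]
eef_rot: [-2.844, 1.329, -0.004]
ft_force: [-0.9, -0.3, 6.0]
grip_width: 18.3
gripper_force: 39.8
```

```bash
python3 - <<'E'
from h import *
plan(645.5,-293,190)
im=cv2.imread("pics/top6.png")[:,:,::-1].copy()
print("Lobl",blob(im,(348,230),106,200,255,r=36,op=9))
E
```

```text
t 20.6 delta cm [ 45.33  37.3  -15.69] turn 0.0 psi -50.09 pos [641.3 294.3  34. ] tilt [ 0.003  0.002 -1.   ] w 18.3 q6 0.04
Lobl None
```

>>> move_arm --deltas '[0,0,-2,0,0,0,0,0,0,-6,0,0,0,0,0,0,-11,0,0,0,0,2,1.6,-15.5,0,0,0,0,6,4.9,-16,0,0,0,0,9.8,8,-16,0,0,0,0,13.6,11.2,-16,0,0,0,0,17.4,14.3,-16,0,0,0,0,21.2,17.4,-16,0,0,0,0,25,20.6,-16,0,0,0,0]'

```text
time: 21.6
position: [641.7, -32.0, 191.5]
eef_rot: [-2.846, 1.331, 0.001]
ft_force: [1.8, 0.5, -0.9]
grip_width: 18.8
gripper_force: 39.4
```

>>> move_arm --deltas '[3.8,3.1,0,0,0,0,0,7.6,6.2,0,0,0,0,0,11.4,9.4,0,0,0,0,0,15.2,12.5,0,0,0,0,0,18.5,15.2,0,0,0,0,0,20.3,16.7,0,0,0,0,0,20.3,16.7,2,0,0,0,0,20.3,16.7,3,0,0,0,0,20.3,16.7,3,0,0,0,0,20.3,16.7,3,0,0,0,0]'

```text
time: 22.6
position: [644.5, -292.4, 161.7]
eef_rot: [2.846, -1.329, -0.001]
ft_force: [0.9, -0.2, 0.0]
grip_width: 18.4
gripper_force: 39.4
```

```bash
python3 - <<'E'
from h import *
plan(645.5,-293,128)
E
```

```text
t 22.6 delta cm [ 0.11 -0.04  3.37] turn 0.0 psi -50.05 pos [ 644.5 -292.4  161.7] tilt [-0.001 -0.    -1.   ] w 18.4 q6 0.9
```

>>> move_arm --deltas '[0.1,-0.04,1,0,0,0,0,0.1,-0.04,2,0,0,0,0,0.1,-0.04,2.8,0,0,0,0,0.1,-0.04,3.4,0,0,0,0,0.1,-0.04,3.5,0,0,0,0,0.1,-0.04,3.5,0,0,0,0.4,0.1,-0.04,3.5,0,0,0,0.5,0.1,-0.04,3.4,0,0,0,0.6,0.1,-0.04,0,0,0,0,0.6,0.1,-0.04,-4,0,0,0,0.6]'

```text
time: 23.6
position: [644.2, -293.3, 200.2]
eef_rot: [2.845, -1.331, -0.008]
ft_force: [-0.1, 0.6, 0.1]
grip_width: 51.5
gripper_force: 0.0
```

```bash
python3 - <<'E'
from h import *
plan(560,120,300)
E
```

```text
t 23.6 delta cm [-37.17 -20.    -9.88] turn 0.0 psi -50.13 pos [ 644.2 -293.3  200.2] tilt [-0.005  0.001 -1.   ] w 51.5 q6 0.9
```

>>> move_arm --deltas '[0,0,-4,0,0,0,0.6,-37.2,-20,-9.9,0,0,0,0.6,-37.2,-20,-9.9,0,0,0,0.6,-37.2,-20,-9.9,0,0,0,0.6,-37.2,-20,-9.9,0,0,0,0.6,-37.2,-20,-9.9,0,0,0,0.6,-37.2,-20,-9.9,0,0,0,0.6,-37.2,-20,-9.9,0,0,0,0.6,-37.2,-20,-9.9,0,0,0,0.6,-37.2,-20,-9.9,0,0,0,0.6]'

```text
time: 24.6
position: [559.6, 123.3, 301.9]
eef_rot: [-2.846, 1.326, -0.002]
ft_force: [0.0, -0.6, 0.3]
grip_width: 51.0
gripper_force: 0.0
```

```bash
python3 - <<'E'
from h import *
plan(250,520,300)
E
```

```text
t 24.6 delta cm [-50.29  -1.82   0.18] turn 0.0 psi -49.95 pos [559.6 123.3 301.9] tilt [ 0.002  0.001 -1.   ] w 51.0 q6 0.2
```

>>> move_arm --deltas '[-50.3,-1.8,0,0,0,0,0.6,-50.3,-1.8,0,0,0,0,0.6,-50.3,-1.8,0,0,0,0,0.6,-50.3,-1.8,0,0,0,0,0.6,-50.3,-1.8,0,0,0,0,0.6,-50.3,-1.8,0,0,0,0,0.6,-50.3,-1.8,0,0,0,0,0.6,-50.3,-1.8,0,0,0,0,0.6,-50.3,-1.8,0,0,0,0,0.6,-50.3,-1.8,0,0,0,0,0.6]'

```text
time: 25.6
position: [252.1, 516.4, 301.3]
eef_rot: [-2.845, 1.33, 0.0]
ft_force: [0.9, -0.5, 1.1]
grip_width: 51.0
gripper_force: 0.0
```

```bash
python3 - <<'E'
from h import *
im=snap("top","pics/top7.png"); sc=snap("scene","pics/scene7.png")
for n,c in(("Lobl",(348,230)),):
    print(n,blob(im,c,106,185,255,r=34,op=9),im[230,325:375].max(1))
print("Llarge",blob(im,(338,140),106,190,255,r=36,rnd=True,op=21))
print("Lsq",blob(im,(228,196),106,180,238,r=34,op=9))
print("Lsmall",blob(im,(130,227),106,165,238,r=30,rnd=True,op=5))
t=[cv2.resize(i,(400,300)) for i in (im[110:260,210:410][:,:,::-1],im[140:290,80:280][:,:,::-1],sc[180:330,110:310][:,:,::-1],sc[110:260,190:390][:,:,::-1])]
cv2.imwrite("pics/c7.png",np.vstack([np.hstack(t[:2]),np.hstack(t[2:])]))
E
```

```text
Lobl (array([ 393.6, -315.4]), array([ 74. , 114.6], dtype=float32), 'long dir deg', 76.6) [152 144 113 216 227 223 222 221 221 222 221 221 221 222 209 208 198 199
 201 206 206 206 210 187 148 138 144  66  29  17  24  27  41  48  50  52
  48  49 128 125 211 219 216 214 214 215 235 107  19  25]
Llarge (array([ 645.6, -293.2]), array([91.6, 92.7]))
Lsq (array([478.7,  10.3]), array([85.9, 86. ], dtype=float32), 'long dir deg', 16.7)
Lsmall (array([399.7, 273.6]), array([69.5, 70.3]))
```

View pics/c7.png

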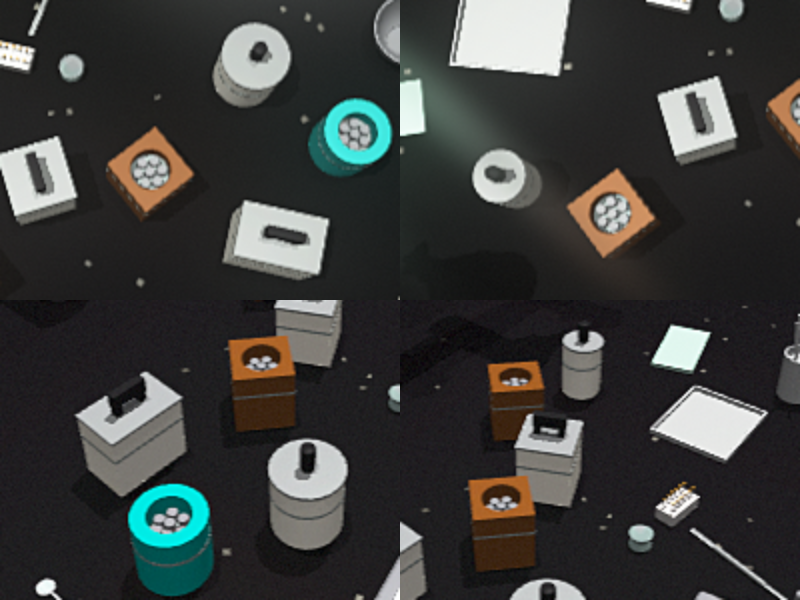

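All four lids are on their own jars, flat and within about 2 mm of centre. The bars line up with the jars to within 1°, and the tray is empty.

```bash
python3 -c "
from h import *
print(manip.hand_in())"
```

```text
the job is handed in; nothing more can be done
None
```

I put all four lids on their matching jars and handed the job in at about 26 s; camera measurements show each lid flat, within about 2 mm of centre and lined up with its jar, and the tray is empty (no verdict came back).

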